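# Check the dry-block incubator with the reference probe

## Task

Press the incubator's lid fully shut until it snaps down and stays. Then take the orange-handled temperature probe by its handle out of its stand and lower its rod upright through the middle of the round port in the closed lid, without the probe touching the lid or the walls or bottom of the well, until the red band on the rod is level with the lid's top face. Finish while holding the probe there, still, centred and hanging free in your grip; leave the bottle, the vial and the timer where they stand.

Things in the scene. Friction and masses are not known exactly. Their poses are not given: they have to be found in the camera images.
- incubator: small white dry-block incubator, fixed; housing 150 (x) x 120 (y) x 62 mm tall; origin at the centre of its underside, x points to its back (hinge), the front with the dark display faces -x. Lid shut, its top face is 76 mm above the worktop. The one round well, 20 mm across, lies under the port of the shut lid; port and well form one bore 64 mm deep from the lid's top face
- lid (a joint): angle of the grey lid in rad: 0 shut (level), up to 1.0 open. A stiff hinge keeps it where it is left. Below 0.1 rad a nose under its front edge meets a sprung steel roller: it must be pushed past it (dead point at 0.045 rad, about 5 to 8 N at the blue press pad), then it snaps to 0 and stays
- lid_hinge (a point): point on the lid's hinge axis at its middle, at the incubator's back, 66 mm above the worktop; axes as the incubator's, hinge axis y. The lid is a plate 140 mm long (2 to 142 mm from the hinge), 116 mm wide, 12 mm thick; its top face lies 10 mm above the hinge axis when shut
- lid_press (a point): middle of the top of the round blue press pad (22 mm across, 1.5 mm high) on top of the lid near its front edge, 126 mm from the hinge axis; moves with the lid; its z axis is the outward normal of the lid's top face
- port (a point): centre of the round guide port in the lid, at the level of the lid's top face, 72 mm from the hinge axis, marked by a bright ring; bore 20 mm across; its z axis is the bore's axis, out of the lid. Moves with the lid
- stand: white block 56 x 56 mm (foot 62 x 62 mm), 90 mm tall, fixed to the worktop; the probe stands upright in a bore 10.5 mm across in the middle of its top: its collar rests on the top, the rod reaches 70 mm down, the handle's middle is 123 mm above the worktop. Origin at the centre of its underside
- probe_grip (a point): middle of the probe's orange handle, 20 x 20 mm square along the probe's x and y, from 29 mm below to 25 mm above this point. Below it a black collar 26 mm across (underside 33 mm below this point), then the steel rod, 8 mm across, its tip 103 mm below this point. z points up from tip to handle. Probe mass 40 to 85 g, loose
- probe_mark (a point): middle of the red band (3 mm high) round the rod, 35 mm above the tip
- probe_tip (a point): tip of the probe's rod, on its axis
- bottle_mid (a point): middle of a reagent bottle with white cap and beige body, 42 mm across, 88 mm tall; leave it
- vial_mid (a point): middle of a white vial with turquoise screw cap, 37 mm across, 66 mm tall; leave it
- timer_mid (a point): middle of a flat white bench timer 64 x 66 x 19 mm; leave it
There are look-alikes about, which are no part of the job. Of the things that look like the part that bears probe_grip, the largest one is meant.

How it is judged:
On the way, in this order (a step that is already met when the one before it is completed fails the run):
1. the lid is snapped shut with the probe still in its stand (value of joint lid below 0.02 rad and height (world z) of probe_tip below 0.04 m), for 0.2 s.
2. the probe is held clear of its stand, tip above the lid (height (world z) of probe_tip above 0.08 m and contact force between the fingers and probe above 1 N), for 0.1 s.
At the end, for the whole second after the job is handed in: The lid is shut (within 0.02 rad); the gripper holds the probe still (under 20 mm/s) and upright (within 0.1 rad) with its rod in the port, tip and red band each within 4 mm of the port's axis, the band within 6 mm of the level of the lid's top face, the probe touching nothing but the gripper (value of joint lid below 0.02 rad and horizontal distance between each of probe_tip, probe_mark and port below 0.004 m and z of probe_mark in the frame of port between -0.006 and 0.006 m and angle between probe_tip's own z axis and vertical below 0.1 rad and contact force between probe and incubator below 0.2 N and contact force between the fingers and probe above 1 N and linear speed of probe below 0.02 m/s); the arm keeps its last pose, push and grip.
It fails at once if the probe touched the lid or the incubator (over 1 N) (contact force between probe and incubator above 1 N).
It fails at once if the bottle was moved more than 20 mm (distance of bottle_mid from where it was at the start of the episode above 0.02 m).
It fails at once if the vial was moved more than 20 mm (distance of vial_mid from where it was at the start of the episode above 0.02 m).
It fails at once if the timer was moved more than 20 mm (distance of timer_mid from where it was at the start of the episode above 0.02 m).
It also fails if it takes over 58 s, if anything falls off the work surface, if the arm or the gripper's body presses on something with over 40 N, if the wrist force passes 120 N, or if a joint passes its speed limit or range.

## Robot

A 6-joint arm with a two-finger parallel gripper is mounted at the origin on a cart in front of the work surface, level with it; the furniture and walls round the work are solid. World frame = base frame: x ahead of the robot, y to its left, z up, the work surface at z = 0. Lengths are in m, angles in rad, forces in N, time in s.
With the tool pointing down it reaches from about 0.4 to 0.825 m from the base axis. Payload 7 kg.
Tool frame: the origin (TCP) lies at the very end of the fingers, on their centre line; the grasp point (between the pads) lies 19 mm behind it; z points along the fingers, y is the line along which they close (so a half turn about z gives the same grasp; the last joint's range is limited). The gripper opens to 88 mm and grips with 3 to 60 N. Pads are 19 mm wide; open, the fingers measure 130 mm over their backs; the gripper's body (78 mm by 193 mm) begins 47 mm behind the grasp point.
Start: joints at [-0.963, 0.359, 0.012, 0, -1.224, -0.288], TCP at [0.212, -0.641, 0.197] pointing down, gripper open.
Joint ranges: [-3.07, 3.07], [-1.43, 2.12], [-1.02, 1.25], [-3.03, 1.67], [-3.05, -0], [-3.03, 3.03]. Speed limits (rad/s): [2.39, 2.39, 3.01, 3.14, 3.14, 3.14].

## Interface

Orientations are given as [roll, pitch, yaw] about the fixed x, y, z axes, in that order (R = Rz(yaw) Ry(pitch) Rx(roll)).
In Python, from station import arm gives the robot as it stands. The module is installed in compiled form; this text tells all that it offers.
- The arm moves only by the shell command python3 -m crank 'ROWS' [FORCE]. ROWS is JSON, a list of rows, each an object of numbers: "dx", "dy", "dz": the shift along the world's x, y, z in m; "twist": the turn about the world's z in degrees; "grip": the opening, from -1 (shut) to 1 (fully open). A call has exactly 5 rows; each row is the pose to reach, as a shift and turn from the pose commanded when the call began; what a row does not reach only later rows make up. A row lasts 1/12 s, in which the tool goes at most 41.7 mm and 7.16 degrees, less where a joint would pass 70% of its speed; a pose out of reach is approached as far as the arm can. A call with a gripper value outside its range is refused whole. The fingers move at their own pace and stop on an object; FORCE is the grip in N (left out, the last holds). Time passes only in rows, so rows that repeat a pose let the fingers close, or fill a call up. It gives the time, the measured TCP pose, the force, the opening and the grip force at its end, in the units of the state.
- arm.get_state(): the state, without advancing time (a new reading comes with each control period).
- arm.grab_frame(name): name is "scene" or "top"; returns the picture (480x640x3 uint8, red, green, blue); there is no depth.
- arm.get_calibration(name): a dict with "fx", "fy", "cx", "cy" (pixels), "cam_to_world" (4x4, takes a point from camera to world coordinates). Camera axes: x right, y down, z forward; pixel columns grow to the right and rows downward; lengths in m; the calibration is good to about 2 mm. A picture is of the moment at which its call begins. get_calibration takes no time and is no camera call.
- arm.job_done(): hands the job in; it is judged then, once.
The state is a dict: "t": time; "q": joint angles; "qd": joint speeds; "joint_efforts": joint torques, N m; "eef_pos": TCP position; "ee_rot": TCP orientation; "force": force on the tool from outside, world axes, zero at the start; "moment": the same for the moment, N m; "width": finger opening in m; "gripper_force": force on a finger pad.
Only numpy, scipy, OpenCV 4.12 (cv2) and the standard library are available. Lean on these libraries where they do the work, as an engineer would, in place of code of your own. Each camera call takes 0.05 s, during which the arm holds its last target. There are 200 camera calls.

## Working session

There is one attempt and no reset: what is moved stays moved. The work goes in short steps, Python scripts to look and compute and a shell command to move; the robot and the scene stay as the last step left them, time stands still between calls to the robot, and variables do not carry over. Pictures are saved under pics/ and viewed, at most 10 in all, crops included, and the job is handed in when it is done.

```bash
mkdir -p pics; ls
cat > h.py <<'E'
import numpy as np,cv2
from station import arm
def save(n,f): 
    im=arm.grab_frame(n); cv2.imwrite(f'pics/{f}.png',im[:,:,::-1]); return im
def ray(n,u,v):
    c=arm.get_calibration(n);T=np.array(c['cam_to_world'])
    d=T[:3,:3]@np.array([(u-c['cx'])/c['fx'],(v-c['cy'])/c['fy'],1]);return T[:3,3],d/np.linalg.norm(d)
def atz(n,u,v,z):
    o,d=ray(n,u,v);return o+d*(z-o[2])/d[2]
def tri(*obs):
    A=np.zeros((3,3));b=np.zeros(3);R=[ray(*o) for o in obs]
    for o,d in R:
        P=np.eye(3)-np.outer(d,d);A+=P;b+=P@o
    x=np.linalg.solve(A,b);return x,[np.linalg.norm((np.eye(3)-np.outer(d,d))@(x-o)) for o,d in R]
def proj(n,p):
    c=arm.get_calibration(n);T=np.array(c['cam_to_world']);q=T[:3,:3].T@(np.array(p)-T[:3,3]);return c['fx']*q[0]/q[2]+c['cx'],c['fy']*q[1]/q[2]+c['cy']
E
python3 - <<'E'
from h import *
for n in('scene','top'):
    save(n,n+'0');c=arm.get_calibration(n);print(n,c['fx'],np.round(c['cam_to_world'],3).tolist())
print(arm.get_state())
E
```

```text
pics
scene 568.1790810365806 [[-0.597, -0.488, 0.636, -0.054], [-0.802, 0.361, -0.476, 0.693], [0.003, -0.795, -0.607, 0.665], [0.0, 0.0, 0.0, 1.0]]
top 446.9082879583299 [[0.004, -0.999, 0.048, 0.499], [-1.0, -0.003, 0.008, 0.248], [-0.008, -0.048, -0.999, 0.938], [0.0, 0.0, 0.0, 1.0]]
{'t': 0.1, 'q': array([-9.62878466e-01,  3.59338396e-01,  1.11169707e-02, -2.75394712e-04,
       -1.22409455e+00, -2.88096406e-01]), 'qd': array([ 0.00030683, -0.00144626,  0.00255088,  0.00016692,  0.00090738,
        0.00079783]), 'joint_efforts': array([-1.89163648e-04, -5.84160554e+01,  2.93754494e+01,  7.01556221e+00,
        1.01985218e-02, -5.14807482e-05]), 'eef_pos': array([ 0.21201468, -0.64031885,  0.19579284]), 'ee_rot': array([ 3.14006208e+00, -1.83579485e-04, -2.82186483e+00]), 'force': array([ 0.09149783,  0.2525189 , -0.71850803]), 'moment': array([-0.01181185, -0.01581666, -0.0347791 ]), 'gripper_force': 0.0, 'width': 0.08752877796452745}
```

View pics/scene0.png

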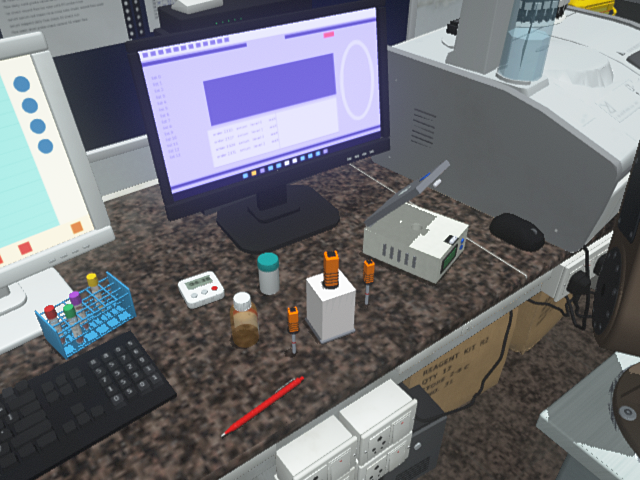

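View pics/top0.png

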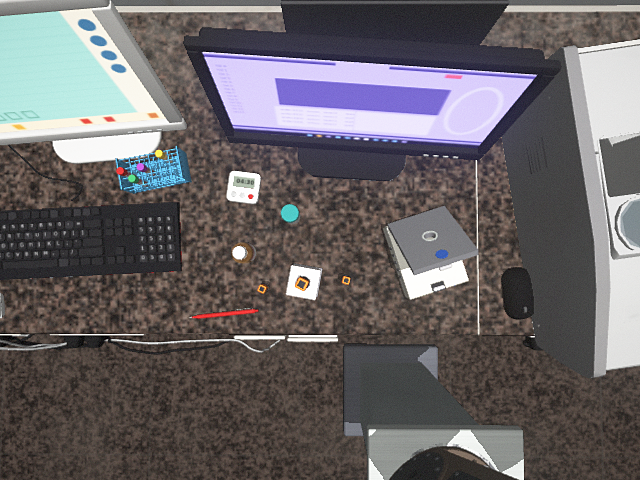

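Orange-handled candidates in the scene view are (331,270) in the white stand, (369,271) small and (293,319) small. I choose the one in the stand (top view: 303,284), which is the largest, and check it in a close crop.

Run:
```python
import cv2,numpy as np
s=cv2.imread('pics/scene0.png');t=cv2.imread('pics/top0.png')
def c(im,x,y,w,h,k):
    o=cv2.resize(im[y:y+h,x:x+w],None,fx=k,fy=k,interpolation=cv2.INTER_CUBIC)
    for i in range(0,w,10):
        cv2.line(o,(i*k,0),(i*k,12 if (x+i)%50==0 else 5),(0,255,0),1)
        if (x+i)%20==0: cv2.putText(o,str(x+i),(i*k,22),0,.35,(0,255,0),1)
    for i in range(0,h,10):
        cv2.line(o,(0,i*k),(5,i*k),(0,255,0),1)
        if (y+i)%20==0: cv2.putText(o,str(y+i),(7,i*k+4),0,.35,(0,255,0),1)
    return o
cv2.imwrite('pics/c1.png',c(s,280,150,200,150,4)[:600])
cv2.imwrite('pics/c2.png',c(t,280,200,200,110,4))
```

```text
(no output)
```

View pics/c1.png

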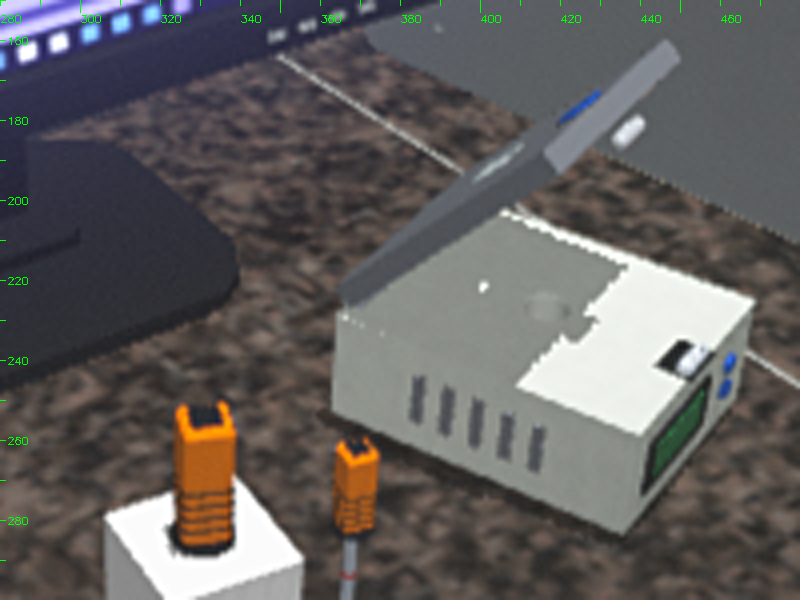

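View pics/c2.png

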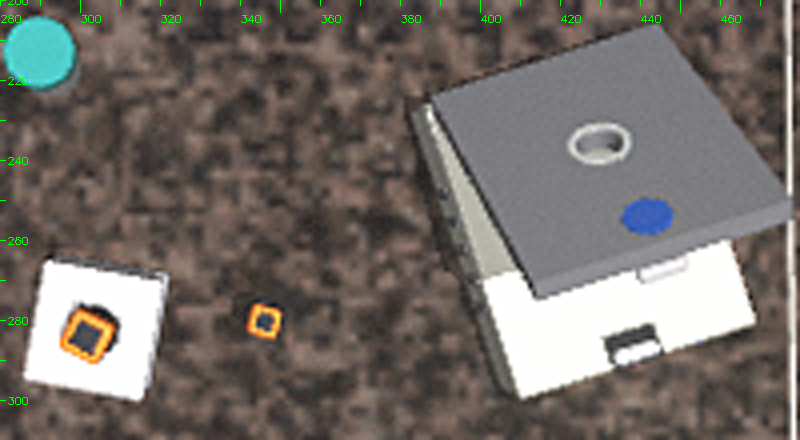

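The crops confirm the choice: a big handle with collar stands in the white block (scene 331,253 at its top; top view 302,284). The lid is half open, with the pad at top (442,254) / scene (425,177) and the ring at top (430,236) / scene (404.5,190). Next I fit the poses.

Run:
```python
from h import *
from scipy.optimize import least_squares
S=lambda u,v:('scene',280+u/4,150+v/4)
T=lambda u,v:('top',280+u/4,200+v/4)
H=[(S(640,435),(-75,60,62)),(S(753,302),(-75,-60,62)),(S(337,312),(75,60,62)),(S(625,533),(-75,60,0)),(S(333,413),(75,60,0)),(T(520,397),(-75,60,62)),(T(755,322),(-75,-60,62))]
# lid pts: dist from hinge, y, h above hinge
L=[(T(648,216),(126,0,11.5)),(S(580,107),(126,0,11.5)),(T(600,144),(72,0,10)),(S(498,161),(72,0,10)),(T(432,97),(2,58,10)),(T(540,298),(142,58,-2)),(T(655,24),(2,-58,10)),(S(668,40),(142,-58,10)),(S(547,155),(142,58,10))]
def mk(p):
    x,y,a,th,hx,dz=p[:6];c,s=np.cos(a),np.sin(a);out=[]
    R=np.array([[c,-s,0],[s,c,0],[0,0,1]]);o=np.array([x,y,0])
    for _,q in H: out.append(o+R@(np.array(q)/1e3))
    for _,q in L:
        d,yy,h=np.array(q)/1e3
        out.append(o+R@np.array([hx-d*np.cos(th)+h*-0-(-h*np.sin(th)),yy,.066+d*np.sin(th)+h*np.cos(th)]))
    return out
def f(p):
    return np.concatenate([np.array(proj(o[0],P))-o[1:] for (o,_),P in zip(H+L,mk(p))])
r=least_squares(f,[.5,0,-.3,.5,.075,0],loss='soft_l1');p=r.x
print('inc',p.round(4));print(f(p).reshape(-1,2).round(1).tolist())
def pt(d,h,th):
    c,s=np.cos(p[2]),np.sin(p[2]);x=p[4]-d*np.cos(th)+h*np.sin(th)
    return np.array([p[0]+c*x,p[1]+s*x,.066+d*np.sin(th)+h*np.cos(th)])
print('press now',pt(.126,.0115,p[3]),'press shut',pt(.126,.0115,0),'port',pt(.072,.01,0))
print('tri pad',tri(T(648,216),S(580,107)),'ring',tri(T(600,144),S(498,161)))
print('handle top',tri(T(88,335),S(205,413)), 'handle side corners',[atz(*T(*q),.148)[:2].round(4).tolist() for q in((75,307),(115,322),(102,362),(62,348))])
st=[atz(*T(*q),.09)[:2] for q in((45,262),(167,277),(145,400),(25,378))];print('stand',np.mean(st,0),np.round(st,4).tolist())
for n,q in(('vial',(290,213)),('bottle',(239,253))):print(n,atz('top',*q,.07))
```

```text
inc [0.5111 0.0478 0.3171 0.8253 0.0737 0.    ]
[[-0.0, -1.0], [0.4, -1.5], [-0.1, -0.5], [-1.0, 2.0], [-0.8, 1.1], [0.8, 0.6], [0.6, 0.3], [0.2, 0.8], [0.0, -0.1], [0.1, 0.4], [-0.2, 0.3], [-0.4, -0.5], [-0.6, 2.2], [0.7, -0.7], [-0.0, -0.5], [-0.6, -0.5]]
press now [0.50790083 0.0467777  0.1663782 ] press shut [0.46136548 0.03150498 0.0775    ] port [0.5126729  0.04834388 0.076     ]
tri pad (array([0.50886672, 0.0465275 , 0.16563526]), [np.float64(0.0005709387983378144), np.float64(0.0005709387983379044)]) ring (array([0.54202469, 0.05772615, 0.12598071]), [np.float64(0.000529505422739438), np.float64(0.0005295054227394112)])
handle top (array([0.45589982, 0.28886503, 0.14738433]), [np.float64(0.0004014223689342253), np.float64(0.00040142236893430603)]) handle side corners [[0.4685, 0.295], [0.4619, 0.2773], [0.4444, 0.2829], [0.4504, 0.3006]]
stand [0.45579182 0.28867297] [[0.4874, 0.3128], [0.4805, 0.2549], [0.4226, 0.2651], [0.4327, 0.3219]]
vial [0.58939855 0.31749143 0.07      ]
bottle [0.51101093 0.41618316 0.07      ]
```

Run:
```python
import cv2,numpy as np
s=cv2.imread('pics/scene0.png');t=cv2.imread('pics/top0.png')
a=cv2.resize(s[0:300,380:640],None,fx=1.53,fy=2);b=cv2.resize(t[30:430,440:640],None,fx=2,fy=1.5)
cv2.imwrite('pics/m.png',np.hstack([a[:600],b[:600]]))
```

```text
(no output)
```

View pics/m.png

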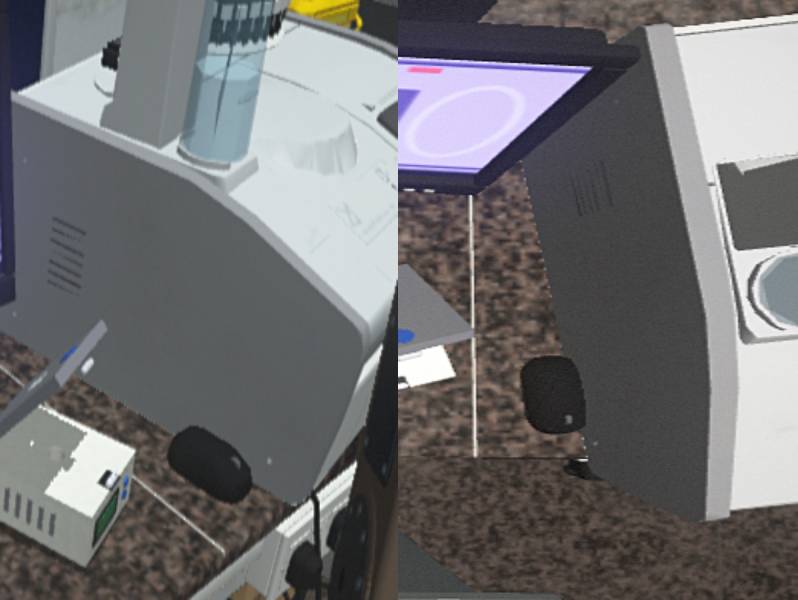

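Run:
```python
from h import *
print('bot',tri(('scene',579,251),('top',531,340)),atz('scene',579,251,0),atz('top',531,340,0))
print('topfront',tri(('scene',616,170),('top',593,376)))
print('upper bend',tri(('scene',380+250/1.53,106),('top',440+307/2,30+310/1.5)))
```

```text
bot (array([ 0.32718383, -0.18227637,  0.01006607]), [np.float64(0.010992883935241792), np.float64(0.010992883935241742)]) [ 0.32767195 -0.20824007  0.        ] [ 0.333943  -0.1784205  0.       ]
topfront (array([ 0.30903516, -0.19304771,  0.18972715]), [np.float64(0.0002458393221470756), np.float64(0.00024583932214706)])
upper bend (array([ 0.51242265, -0.2079841 ,  0.21937247]), [np.float64(0.033876215979389786), np.float64(0.033876215979389585)])
```

```bash
python3 -m crank '[{"dz":0.04,"grip":-1},{"dz":0.08,"grip":-1},{"dz":0.12,"grip":-1},{"dz":0.16,"grip":-1},{"dz":0.2,"grip":-1}]' 20
python3 -m crank '[{"dx":0.015,"dy":0.038,"grip":-1},{"dx":0.03,"dy":0.076,"grip":-1},{"dx":0.045,"dy":0.114,"grip":-1},{"dx":0.06,"dy":0.152,"grip":-1},{"dx":0.075,"dy":0.19,"grip":-1}]'
```

```text
invalid input at $[0]: expected keys dx, dy, dz, twist, grip
invalid input at $[0]: expected keys dx, dy, dz, twist, grip
```

```bash
python3 -m crank '[{"dx":0,"dy":0,"dz":0.04,"twist":0,"grip":-1},{"dx":0,"dy":0,"dz":0.08,"twist":0,"grip":-1},{"dx":0,"dy":0,"dz":0.12,"twist":0,"grip":-1},{"dx":0,"dy":0,"dz":0.16,"twist":0,"grip":-1},{"dx":0,"dy":0,"dz":0.2,"twist":0,"grip":-1}]' 20
python3 -m crank '[{"dx":0.015,"dy":0.038,"dz":0,"twist":0,"grip":-1},{"dx":0.03,"dy":0.076,"dz":0,"twist":0,"grip":-1},{"dx":0.045,"dy":0.114,"dz":0,"twist":0,"grip":-1},{"dx":0.06,"dy":0.152,"dz":0,"twist":0,"grip":-1},{"dx":0.075,"dy":0.19,"dz":0,"twist":0,"grip":-1}]'
```

```text
t: 0.52
eef_pos: [0.2119, -0.6402, 0.3984]
ee_rot: [3.141, 0.0, -2.822]
force: [1.6, -1.8, 0.5]
width: 0.0598
gripper_force: 0.0
t: 0.93
eef_pos: [0.2872, -0.4489, 0.3961]
ee_rot: [3.141, -0.0, -2.822]
force: [1.1, 0.5, 0.4]
width: 0.0265
gripper_force: 0.0
```

```bash
python3 -m crank '[{"dx":0.016,"dy":0.038,"dz":0,"twist":0,"grip":-1},{"dx":0.032,"dy":0.076,"dz":0,"twist":0,"grip":-1},{"dx":0.048,"dy":0.114,"dz":0,"twist":0,"grip":-1},{"dx":0.064,"dy":0.152,"dz":0,"twist":0,"grip":-1},{"dx":0.08,"dy":0.19,"dz":0,"twist":0,"grip":-1}]'
python3 -m crank '[{"dx":0.01,"dy":0.038,"dz":0,"twist":0,"grip":-1},{"dx":0.02,"dy":0.076,"dz":0,"twist":0,"grip":-1},{"dx":0.03,"dy":0.114,"dz":0,"twist":0,"grip":-1},{"dx":0.04,"dy":0.152,"dz":0,"twist":0,"grip":-1},{"dx":0.05,"dy":0.19,"dz":0,"twist":0,"grip":-1}]'
```

```text
t: 1.35
eef_pos: [0.3671, -0.2588, 0.3966]
ee_rot: [3.141, 0.0, -2.822]
force: [1.2, -1.1, 0.8]
width: 0.0002
gripper_force: 0.0
t: 1.77
eef_pos: [0.4168, -0.0688, 0.3968]
ee_rot: [3.141, 0.001, -2.822]
force: [1.3, 0.4, -1.2]
width: 0.0006
gripper_force: 0.0
```

```bash
python3 -m crank '[{"dx":0.025,"dy":0.03,"dz":0,"twist":0,"grip":-1},{"dx":0.05,"dy":0.06,"dz":0,"twist":0,"grip":-1},{"dx":0.075,"dy":0.09,"dz":-0.01,"twist":0,"grip":-1},{"dx":0.096,"dy":0.117,"dz":-0.03,"twist":0,"grip":-1},{"dx":0.096,"dy":0.117,"dz":-0.07,"twist":0,"grip":-1}]'
python3 -m crank '[{"dx":0,"dy":0,"dz":-0.04,"twist":0,"grip":-1},{"dx":0,"dy":0,"dz":-0.08,"twist":0,"grip":-1},{"dx":0,"dy":0,"dz":-0.11,"twist":0,"grip":-1},{"dx":0,"dy":0,"dz":-0.13,"twist":0,"grip":-1},{"dx":0,"dy":0,"dz":-0.13,"twist":0,"grip":-1}]'
python3 - <<'E'
from h import *
save('scene','s1')
h=np.array([.5811,.0708])
for th in(.825,.7,.6,.5,.4,.3,.2,.1,.05,0):
    c,s=np.cos(th),np.sin(th);r=.133*c-.0115*s-.0095
    print(th,(h-r*np.array([.950,.312])).round(4),round(.066+.133*s+.0115*c,4))
E
```

```text
t: 2.18
eef_pos: [0.5177, 0.0506, 0.3274]
ee_rot: [-3.141, 0.004, -2.819]
force: [0.9, -0.9, -0.5]
width: 0.0005
gripper_force: 0.0
t: 2.6
eef_pos: [0.51, 0.0454, 0.1918]
ee_rot: [3.141, -0.008, -2.822]
force: [-1.4, -0.5, -0.5]
width: 0.0007
gripper_force: 0.0
0.825 [0.5124 0.0482] 0.1715
0.7 [0.5005 0.0443] 0.1605
0.6 [0.492  0.0415] 0.1506
0.5 [0.4845 0.0391] 0.1399
0.4 [0.478  0.0369] 0.1284
0.3 [0.4726 0.0352] 0.1163
0.2 [0.4685 0.0338] 0.1037
0.1 [0.4655 0.0328] 0.0907
0.05 [0.4645 0.0325] 0.0841
0 [0.4638 0.0323] 0.0775
```

View pics/s1.png

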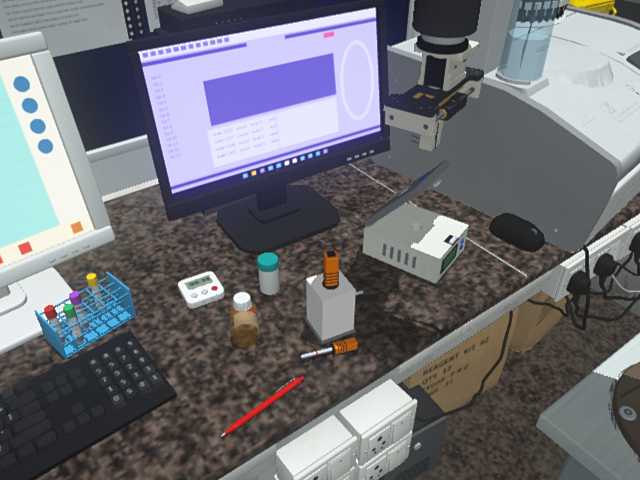

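The gripper hovers above the lid at (425,140). The two small look-alikes have toppled onto the worktop by themselves, out of the way. The vial, bottle, timer and main probe are standing.

```bash
python3 -m crank '[{"dx":0,"dy":0,"dz":-0.012,"twist":0,"grip":-1},{"dx":0,"dy":0,"dz":-0.025,"twist":0,"grip":-1},{"dx":-0.006,"dy":-0.001,"dz":-0.031,"twist":0,"grip":-1},{"dx":-0.012,"dy":-0.002,"dz":-0.037,"twist":0,"grip":-1},{"dx":-0.016,"dy":-0.003,"dz":-0.042,"twist":0,"grip":-1}]'
python3 -c "
from h import *
s=arm.get_state();print(s['eef_pos'],s['force'])"
```

```text
t: 3.07
eef_pos: [0.4969, 0.0432, 0.1554]
ee_rot: [3.141, 0.001, -2.822]
force: [0.3, -0.6, 0.3]
width: 0.0007
gripper_force: 0.0
[0.49688806 0.04323104 0.15539564] [ 0.28499328 -0.56464336  0.3392696 ]
```

```bash
python3 -m crank '[{"dx":-0.0125,"dy":-0.004,"dz":-0.015,"twist":0,"grip":-1},{"dx":-0.019,"dy":-0.006,"dz":-0.027,"twist":0,"grip":-1},{"dx":-0.0245,"dy":-0.008,"dz":-0.039,"twist":0,"grip":-1},{"dx":-0.0285,"dy":-0.009,"dz":-0.051,"twist":0,"grip":-1},{"dx":-0.030,"dy":-0.0095,"dz":-0.056,"twist":0,"grip":-1}]'
python3 -c "
from h import *
im=save('scene','s2');s=arm.get_state();print(s['eef_pos'],s['force']);cv2.imwrite('pics/s2c.png',cv2.resize(im[100:300,330:500,::-1],None,fx=3,fy=3))"
```

```text
t: 3.48
eef_pos: [0.4658, 0.0332, 0.0983]
ee_rot: [3.142, -0.001, -2.822]
force: [-2.0, -0.8, 0.6]
width: 0.0004
gripper_force: 0.5
[0.46580623 0.03326686 0.0978885 ] [-1.33876002 -0.58751841 -1.473735  ]
```

View pics/s2c.png

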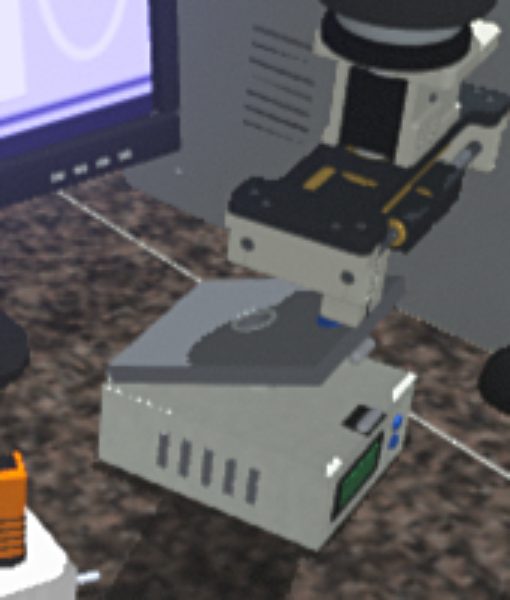

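The fingers rest on the blue pad (crop 325,320) and the lid is down to about 0.15 rad. I push on slowly.

```bash
python3 -m crank '[{"dx":-0.002,"dy":-0.0005,"dz":-0.008,"twist":0,"grip":-1},{"dx":-0.003,"dy":-0.001,"dz":-0.013,"twist":0,"grip":-1},{"dx":-0.003,"dy":-0.001,"dz":-0.017,"twist":0,"grip":-1},{"dx":-0.003,"dy":-0.001,"dz":-0.021,"twist":0,"grip":-1},{"dx":-0.003,"dy":-0.001,"dz":-0.022,"twist":0,"grip":-1}]'
python3 -m crank '[{"dx":0,"dy":0,"dz":0,"twist":0,"grip":-1},{"dx":0,"dy":0,"dz":0,"twist":0,"grip":-1},{"dx":0,"dy":0,"dz":0,"twist":0,"grip":-1},{"dx":0,"dy":0,"dz":0,"twist":0,"grip":-1},{"dx":0,"dy":0,"dz":0,"twist":0,"grip":-1}]'
```

```text
t: 3.95
eef_pos: [0.4641, 0.0327, 0.0761]
ee_rot: [-3.142, -0.001, -2.822]
force: [-2.1, -0.1, 1.2]
width: 0.0006
gripper_force: 0.3
t: 4.37
eef_pos: [0.4643, 0.0328, 0.0768]
ee_rot: [3.142, 0.0, -2.822]
force: [0.1, 0.7, 1.1]
width: 0.0006
gripper_force: 0.0
```

```bash
python3 -m crank '[{"dx":0,"dy":0,"dz":0.03,"twist":0,"grip":-1},{"dx":0,"dy":0,"dz":0.07,"twist":-7,"grip":-1},{"dx":0,"dy":0,"dz":0.11,"twist":-14,"grip":0},{"dx":0,"dy":0.02,"dz":0.13,"twist":-21,"grip":1},{"dx":0,"dy":0.05,"dz":0.13,"twist":-28,"grip":1}]'
python3 -m crank '[{"dx":0,"dy":0.04,"dz":0,"twist":-5,"grip":1},{"dx":0,"dy":0.08,"dz":0,"twist":-9,"grip":1},{"dx":-0.002,"dy":0.12,"dz":0,"twist":-9,"grip":1},{"dx":-0.004,"dy":0.12,"dz":0,"twist":-9,"grip":1},{"dx":-0.008,"dy":0.12,"dz":0,"twist":-9,"grip":1}]'
python3 -c "
from h import *
a=save('scene','s3');b=save('top','t3');s=arm.get_state();print(s['eef_pos'],s['ee_rot'])
A=cv2.resize(a[150:300,280:480,::-1],(800,600))[:,:]
B=cv2.resize(b[200:310,270:490,::-1],(800,400))
cv2.imwrite('pics/c3.png',np.vstack([cv2.resize(A,(400,300)),cv2.resize(B,(400,200))]).repeat(1,0))
cv2.imwrite('pics/c3.png',np.hstack([cv2.resize(A,(400,300)),cv2.resize(B,(400,300))]))"
```

```text
t: 4.78
eef_pos: [0.4668, 0.083, 0.2124]
ee_rot: [3.137, 0.008, 2.965]
force: [1.5, 0.0, 0.4]
width: 0.0149
gripper_force: 0.0
t: 5.2
eef_pos: [0.4559, 0.2045, 0.2063]
ee_rot: [-3.141, -0.0, 2.819]
force: [-0.4, -0.6, -0.4]
width: 0.0479
gripper_force: 0.0
[0.45542801 0.20239077 0.20649453] [-3.14103734e+00 -4.17926315e-04  2.81650827e+00]
```

View pics/c3.png

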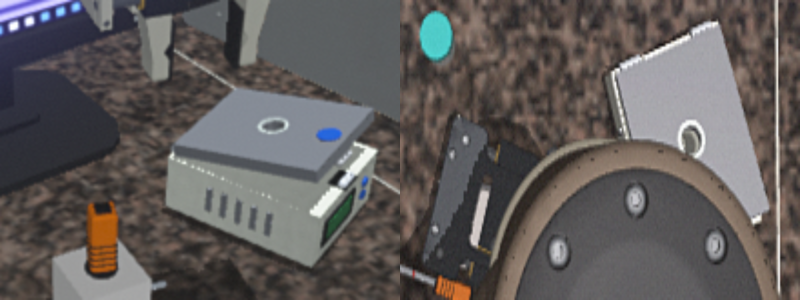

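Run:
```python
from h import *
h=np.array([.5811,.0708])
for th in(.2,.15,.1,.05,0):
    for d,k in((.126,.0115),(.072,.01)):
        c,s=np.cos(th),np.sin(th);r=d*c-k*s
        print(th,np.round(proj('scene',[*(h-r*np.array([.950,.312])),.066+d*s+k*c]),1),end=' ')
    print()
im=cv2.imread('pics/s3.png')[...,::-1].astype(int)
m=(im[...,2]>150)&(im[...,0]<90);m[:, :400]=0;m[230:]=0;v,u=np.nonzero(m);print(u.mean(),v.mean(),len(u))
```

```text
0.2 [443.7 216.2] 0.2 [415.8 212.1] 
0.15 [444.1 219.4] 0.15 [416.1 213.9] 
0.1 [444.3 222.5] 0.1 [416.4 215.7] 
0.05 [444.4 225.6] 0.05 [416.6 217.4] 
0 [444.2 228.7] 0 [416.6 219.2] 
444.125 216.734375 64
```

Run:
```python
from h import *
for p in ([.4658,.0333,.0979],[.4658,.0333,.12],[.51,.0454,.1918],[.456,.2024,.2065]): print(proj('scene',p),proj('top',p))
s=cv2.imread('pics/s2.png');t=cv2.imread('pics/s3.png')
cv2.imwrite('pics/d.png',np.hstack([cv2.resize(s[170:270,395:475],(400,500),interpolation=2),cv2.resize(t[170:270,395:475],(400,500),interpolation=2)]))
```

```text
(np.float64(443.2668505863289), np.float64(218.36432078494815)) (np.float64(440.12381849854114), np.float64(277.6922146613285))
(np.float64(445.0188099811066), np.float64(207.80935593533852)) (np.float64(443.2262596344326), np.float64(278.1894592140192))
(np.float64(426.466859709305), np.float64(162.83123974112402)) (np.float64(447.01864527248256), np.float64(253.36404530495375))
(np.float64(378.0805564376958), np.float64(200.054207121881)) (np.float64(353.2867261863701), np.float64(286.03831299365737))
```

View pics/d.png

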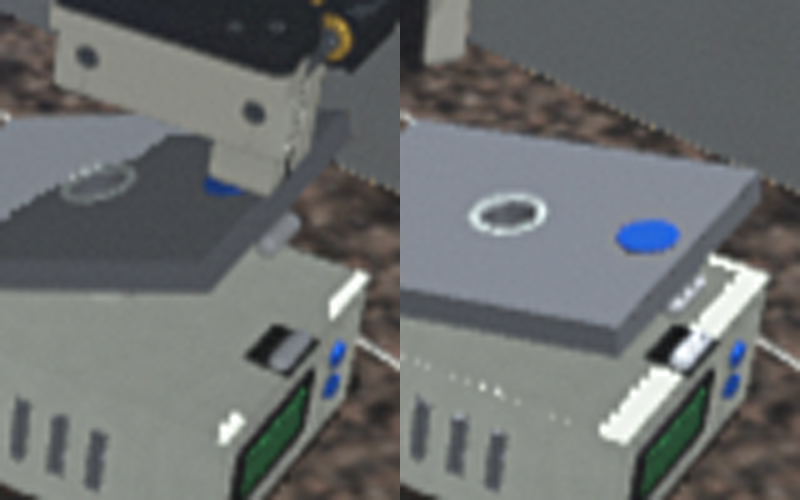

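The crop shows the lid still at about 0.19 rad. The fingertip appears at (445,208), which corresponds to z≈0.12, so the fingers end about 22–24 mm above the reported TCP. I go back and press deeper.

```bash
python3 -m crank '[{"dx":0.002,"dy":-0.04,"dz":0,"twist":0,"grip":-1},{"dx":0.004,"dy":-0.08,"dz":0,"twist":0,"grip":-1},{"dx":0.006,"dy":-0.12,"dz":0,"twist":0,"grip":-1},{"dx":0.008,"dy":-0.15,"dz":-0.02,"twist":0,"grip":-1},{"dx":0.010,"dy":-0.169,"dz":-0.05,"twist":0,"grip":-1}]'
python3 -m crank '[{"dx":0,"dy":0,"dz":-0.03,"twist":0,"grip":-1},{"dx":0,"dy":0,"dz":-0.06,"twist":0,"grip":-1},{"dx":0,"dy":0,"dz":-0.07,"twist":0,"grip":-1},{"dx":0,"dy":0,"dz":-0.074,"twist":0,"grip":-1},{"dx":0,"dy":0,"dz":-0.078,"twist":0,"grip":-1}]'
python3 -m crank '[{"dx":-0.001,"dy":0,"dz":-0.004,"twist":0,"grip":-1},{"dx":-0.002,"dy":0,"dz":-0.008,"twist":0,"grip":-1},{"dx":-0.002,"dy":-0.001,"dz":-0.012,"twist":0,"grip":-1},{"dx":-0.002,"dy":-0.001,"dz":-0.016,"twist":0,"grip":-1},{"dx":-0.002,"dy":-0.001,"dz":-0.018,"twist":0,"grip":-1}]'
```

```text
t: 5.72
eef_pos: [0.4675, 0.0308, 0.1591]
ee_rot: [3.137, 0.005, 2.814]
force: [1.2, 1.0, 0.1]
width: 0.0339
gripper_force: 0.0
t: 6.13
eef_pos: [0.4661, 0.0327, 0.0787]
ee_rot: [-3.141, 0.0, 2.814]
force: [0.2, -0.3, -0.2]
width: 0.0027
gripper_force: 0.0
t: 6.55
eef_pos: [0.4641, 0.0328, 0.0605]
ee_rot: [3.141, 0.0, 2.816]
force: [-1.1, -0.4, 0.2]
width: 0.0002
gripper_force: 0.2
```

```bash
python3 -m crank '[{"dx":0,"dy":0,"dz":-0.001,"twist":0,"grip":-1},{"dx":0,"dy":0,"dz":-0.002,"twist":0,"grip":-1},{"dx":0,"dy":0,"dz":-0.003,"twist":0,"grip":-1},{"dx":0,"dy":0,"dz":-0.004,"twist":0,"grip":-1},{"dx":0,"dy":0,"dz":-0.005,"twist":0,"grip":-1}]'
python3 -m crank '[{"dx":0,"dy":0,"dz":-0.001,"twist":0,"grip":-1},{"dx":0,"dy":0,"dz":-0.002,"twist":0,"grip":-1},{"dx":0,"dy":0,"dz":-0.003,"twist":0,"grip":-1},{"dx":0,"dy":0,"dz":-0.004,"twist":0,"grip":-1},{"dx":0,"dy":0,"dz":-0.004,"twist":0,"grip":-1}]'
python3 - <<'E'
from h import *
im=save('scene','s4');s=arm.get_state();print(s['eef_pos'],s['force'])
E
```

```text
t: 6.97
eef_pos: [0.4637, 0.0326, 0.0558]
ee_rot: [-3.141, -0.001, 2.816]
force: [-2.5, -0.3, 3.2]
width: 0.0005
gripper_force: 1.6
t: 7.38
eef_pos: [0.4643, 0.0328, 0.0514]
ee_rot: [3.142, -0.0, 2.816]
force: [0.0, 0.0, 0.6]
width: 0.0004
gripper_force: 0.0
[0.46427818 0.03280962 0.05152066] [ 1.01639626 -0.12338115  0.26487804]
```

```bash
python3 -m crank '[{"dx":0,"dy":0,"dz":-0.001,"twist":0,"grip":-1},{"dx":0,"dy":0,"dz":-0.0015,"twist":0,"grip":-1},{"dx":0,"dy":0,"dz":-0.002,"twist":0,"grip":-1},{"dx":0,"dy":0,"dz":-0.0025,"twist":0,"grip":-1},{"dx":0,"dy":0,"dz":-0.003,"twist":0,"grip":-1}]'
```

```text
t: 7.85
eef_pos: [0.4642, 0.0328, 0.0486]
ee_rot: [3.142, 0.0, 2.816]
force: [-0.2, 0.6, -0.1]
width: 0.0003
gripper_force: 0.0
```

```bash
python3 -m crank '[{"dx":0,"dy":0,"dz":0.04,"twist":0,"grip":-1},{"dx":0,"dy":0,"dz":0.08,"twist":0,"grip":-1},{"dx":0,"dy":0,"dz":0.12,"twist":0,"grip":-1},{"dx":0,"dy":0,"dz":0.15,"twist":0,"grip":0},{"dx":0,"dy":0,"dz":0.16,"twist":0,"grip":1}]'
python3 - <<'E'
from h import *
im=save('scene','s5').astype(int)
m=(im[...,2]>150)&(im[...,0]<90);m[:, :400]=0;m[240:]=0;m[:,455:]=0;v,u=np.nonzero(m);print(u.mean(),v.mean(),len(u))
cv2.imwrite('pics/s5c.png',cv2.resize(im[150:300,330:480,::-1].astype(np.uint8),None,fx=3,fy=3))
E
```

```text
t: 8.27
eef_pos: [0.4665, 0.0333, 0.2139]
ee_rot: [3.137, 0.006, 2.816]
force: [-0.0, -0.3, 0.5]
width: 0.0086
gripper_force: 0.0
nan nan 0<stdin>:3: RuntimeWarning: Mean of empty slice.
  ret = ret.dtype.type(ret / rcount)
```

View pics/s5c.png

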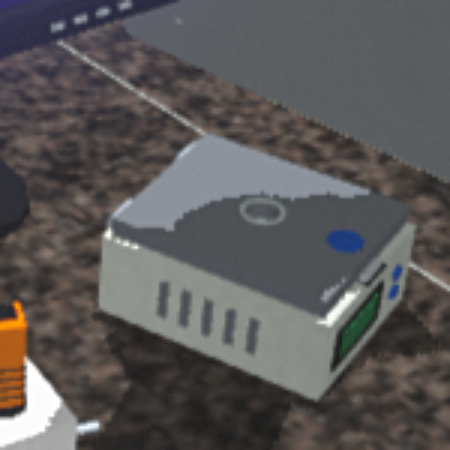

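The lid is now shut: the pad is at (445,231) and the ring at (417,220), matching the shut prediction, and no front gap is visible. That was my tenth viewed picture, so from here I measure with image code. Next I move over the probe.

```bash
python3 -m crank '[{"dx":0,"dy":0.04,"dz":0,"twist":0,"grip":1},{"dx":-0.002,"dy":0.08,"dz":0,"twist":0,"grip":1},{"dx":-0.004,"dy":0.12,"dz":0,"twist":0,"grip":1},{"dx":-0.006,"dy":0.16,"dz":0,"twist":0,"grip":1},{"dx":-0.008,"dy":0.2,"dz":0,"twist":0,"grip":1}]'
python3 -m crank '[{"dx":0,"dy":0.03,"dz":0,"twist":0,"grip":1},{"dx":0,"dy":0.0565,"dz":0,"twist":0,"grip":1},{"dx":0,"dy":0.0565,"dz":0,"twist":0,"grip":1},{"dx":0,"dy":0.0565,"dz":0,"twist":0,"grip":1},{"dx":0,"dy":0.0565,"dz":0,"twist":0,"grip":1}]'
python3 - <<'E'
from h import *
s=arm.get_state();print(s['eef_pos'],s['force'],s['width'])
t=save('top','t6').astype(int);a=save('scene','s6').astype(int)
def blue(im,x0,x1,y0,y1):
    m=np.zeros(im.shape[:2],bool);r=im[y0:y1,x0:x1];m[y0:y1,x0:x1]=(r[...,2]-r[...,0]>50);v,u=np.nonzero(m);return u.mean(),v.mean(),len(u)
bt=blue(t,380,480,205,300);bs=blue(a,432,456,220,240);print(bt,bs,tri(('top',*bt[:2]),('scene',*bs[:2])))
def ring(im,cx,cy,w):
    r=im[cy-w:cy+w,cx-w:cx+w].sum(2);th=np.percentile(r,50)+60;print(np.round(r/3).astype(int)) 
for n,im in(('top',t),('scene',a)):
    h=np.array([.5811,.0708]);p=proj(n,[*(h-.072*np.array([.95,.312])),.076]);print(n,p);ring(im,int(p[0]),int(p[1]),11)
E
```

```text
t: 8.73
eef_pos: [0.4554, 0.2343, 0.208]
ee_rot: [-3.141, -0.0, 2.815]
force: [0.5, 0.4, -0.3]
width: 0.0457
gripper_force: 0.0
t: 9.15
eef_pos: [0.4557, 0.2888, 0.2076]
ee_rot: [-3.14, -0.001, 2.816]
force: [1.1, -0.8, 0.2]
width: 0.0791
gripper_force: 0.0
[0.45566907 0.28881284 0.20763613] [ 1.08861207 -0.76457301  0.20133075] 0.07908560574410285
(np.float64(437.58878504672896), np.float64(279.5327102803738), 107) (np.float64(444.70512820512823), np.float64(229.92307692307693), 78) (array([0.46077668, 0.03176575, 0.07517783]), [np.float64(0.0008376205848299356), np.float64(0.0008376205848297263)])
top (np.float64(429.1691717652149), np.float64(252.76035802299896))
[[194 193 199 199 194 196 196 196 194 191 196 194 193 195 194 195 192 191
  193 194 192 192]
 [197 194 195 192 197 197 197 193 197 194 192 192 194 193 192 191 194 195
  192 190 193 190]
 [196 194 196 192 195 198 196 190 196 195 194 189 196 194 197 194 192 191
  192 189 191 193]
 [195 196 197 197 193 196 195 193 191 192 194 190 193 189 193 195 195 192
  190 192 192 195]
 [195 195 197 192 193 195 194 193 188 185 188 187 186
[... 3038 characters left out ...]
2 119 114 107  95 111 102 157
  225 205 150 146]
 [148 147 148 147 147 145 145 155 199 200 201 190 183 187 159 186 169 221
  190 152 146 148]
 [150 148 149 149 148 148 147 145 148 142 157 201 210 238 210 206 175 170
  150 145 147 148]
 [147 150 147 149 149 150 146 148 147 145 147 151 150 155 150 152 147 148
  147 148 149 147]
 [149 149 150 149 150 147 148 148 151 149 148 147 147 146 147 147 147 148
  149 149 149 148]
 [150 150 149 150 150 149 147 150 149 149 148 150 149 148 148 148 149 150
  148 149 150 149]
 [148 149 149 149 149 149 149 150 150 148 149 148 149 149 149 150 150 149
  150 150 148 149]
 [149 150 149 149 149 150 148 148 148 150 149 150 150 149 150 150 148 148
  149 150 149 150]]
```

```bash
python3 -m crank '[{"dx":0,"dy":0,"dz":-0.02,"twist":0,"grip":1},{"dx":0,"dy":0,"dz":-0.04,"twist":0,"grip":1},{"dx":0,"dy":0,"dz":-0.06,"twist":0,"grip":1},{"dx":0,"dy":0,"dz":-0.075,"twist":0,"grip":1},{"dx":0,"dy":0,"dz":-0.09,"twist":0,"grip":1}]'
python3 -m crank '[{"dx":0,"dy":0,"dz":-0.01,"twist":0,"grip":1},{"dx":0,"dy":0,"dz":-0.02,"twist":0,"grip":1},{"dx":0,"dy":0,"dz":-0.03,"twist":0,"grip":1},{"dx":0,"dy":0,"dz":-0.036,"twist":0,"grip":1},{"dx":0,"dy":0,"dz":-0.036,"twist":0,"grip":1}]'
python3 - <<'E'
from h import *
s=arm.get_state();print(s['eef_pos'],s['force'],s['moment'],s['width'])
a=save('scene','s7').astype(int)
m=(a[...,0]>180)&(a[...,1]>70)&(a[...,1]<170)&(a[...,2]<70);m[:,:310]=0;m[:,350:]=0;m[300:]=0;m[:235]=0
for v in range(240,300,3):
    u=np.nonzero(m[v])[0]; print(v,u.min() if len(u) else '',u.max() if len(u) else '',end='; ')
print(atz('top',429,252.9,.076),tri(('top',429,252.9),('scene',417.1,219.7)))
for z in (.082,.104,.108,.123,.148): print(z,proj('scene',[.456,.289,z]))
E
```

```text
t: 9.67
eef_pos: [0.4562, 0.288, 0.118]
ee_rot: [3.142, -0.0, 2.814]
force: [-0.1, 0.0, 0.7]
width: 0.088
gripper_force: 0.0
t: 10.08
eef_pos: [0.4557, 0.2886, 0.0815]
ee_rot: [-3.14, -0.001, 2.815]
force: [-0.3, -0.4, -0.5]
width: 0.0878
gripper_force: 0.0
[0.45574203 0.28859623 0.08146653] [-0.26968522 -0.37198112 -0.47350339] [-0.07385919 -0.06080461  0.02047928] 0.08778523242637776
240  ; 243  ; 246  ; 249  ; 252  ; 255  ; 258 328 337; 261  ; 264  ; 267  ; 270  ; 273  ; 276  ; 279  ; 282  ; 285  ; 288  ; 291  ; 294  ; 297  ; [0.51243008 0.04866328 0.076     ] (array([0.51218074, 0.04812351, 0.07498322]), [np.float64(0.00039895110947209375), np.float64(0.0003989511094720262)])
0.082 (np.float64(330.1762096193826), np.float64(286.63940907439724))
0.104 (np.float64(330.39947390576157), np.float64(275.74706119344415))
0.108 (np.float64(330.4408166433798), np.float64(273.73008173026216))
0.123 (np.float64(330.5979654918528), np.float64(266.0632938421467))
0.148 (np.float64(330.86753472722455), np.float64(252.91187613314563))
```

```bash
R='' ; python3 -m crank '[{"dx":0,"dy":0,"dz":0,"twist":0,"grip":0},{"dx":0,"dy":0,"dz":0,"twist":0,"grip":0},{"dx":0,"dy":0,"dz":0,"twist":0,"grip":-0.3},{"dx":0,"dy":0,"dz":0,"twist":0,"grip":-0.4},{"dx":0,"dy":0,"dz":0,"twist":0,"grip":-1}]' 20
python3 -m crank '[{"dx":0,"dy":0,"dz":0,"twist":0,"grip":-1},{"dx":0,"dy":0,"dz":0,"twist":0,"grip":-1},{"dx":0,"dy":0,"dz":0,"twist":0,"grip":-1},{"dx":0,"dy":0,"dz":0,"twist":0,"grip":-1},{"dx":0,"dy":0,"dz":0,"twist":0,"grip":-1}]' 
python3 -m crank '[{"dx":0,"dy":0,"dz":0,"twist":0,"grip":-1},{"dx":0,"dy":0,"dz":0,"twist":0,"grip":-1},{"dx":0,"dy":0,"dz":0,"twist":0,"grip":-1},{"dx":0,"dy":0,"dz":0,"twist":0,"grip":-1},{"dx":0,"dy":0,"dz":0,"twist":0,"grip":-1}]'
```

```text
t: 10.55
eef_pos: [0.4563, 0.2894, 0.083]
ee_rot: [3.141, 0.0, 2.816]
force: [-0.5, 0.0, -0.3]
width: 0.0599
gripper_force: 0.0
t: 10.97
eef_pos: [0.4562, 0.2892, 0.0827]
ee_rot: [-3.142, -0.0, 2.816]
force: [0.1, 0.2, -0.9]
width: 0.0264
gripper_force: 0.0
t: 11.38
eef_pos: [0.4562, 0.2893, 0.0826]
ee_rot: [3.142, 0.0, 2.816]
force: [-0.0, 0.1, -0.1]
width: 0.0206
gripper_force: 19.6
```

```bash
python3 -m crank '[{"dx":0,"dy":0,"dz":0.008,"twist":0,"grip":-1},{"dx":0,"dy":0,"dz":0.02,"twist":0,"grip":-1},{"dx":0,"dy":0,"dz":0.035,"twist":0,"grip":-1},{"dx":0,"dy":0,"dz":0.05,"twist":0,"grip":-1},{"dx":0,"dy":0,"dz":0.065,"twist":0,"grip":-1}]'
python3 -m crank '[{"dx":0,"dy":0,"dz":0.015,"twist":0,"grip":-1},{"dx":0,"dy":0,"dz":0.03,"twist":0,"grip":-1},{"dx":0,"dy":0,"dz":0.045,"twist":0,"grip":-1},{"dx":0,"dy":0,"dz":0.055,"twist":0,"grip":-1},{"dx":0,"dy":0,"dz":0.055,"twist":0,"grip":-1}]'
python3 - <<'E'
from h import *
s=arm.get_state();print(s['eef_pos'],s['force'],s['width'],s['gripper_force'])
a=save('scene','s8').astype(int)
e=np.array(s['eef_pos'])
# expected: tip z=.02+.12, axis at grip xy
for k,z in(('grip',.243),('collar',.21),('mark',.175),('tip',.14)): print(k,np.round(proj('scene',[.4562,.2893,z]),1))
m=(a[...,0]-a[...,1]>60)&(a[...,0]-a[...,2]>50)
for v in range(185,275,2):
    u=np.nonzero(m[v,300:360])[0]+300; print(v,(u.min(),u.max(),len(u)) if len(u) else '',a[v,322:342].mean(1).astype(int).tolist())
E
```

```text
t: 11.8
eef_pos: [0.456, 0.289, 0.1488]
ee_rot: [-3.141, -0.0, 2.816]
force: [0.4, -0.1, -1.0]
width: 0.02
gripper_force: 19.9
t: 12.22
eef_pos: [0.4571, 0.29, 0.2053]
ee_rot: [3.138, 0.002, 2.816]
force: [-0.3, 0.0, -0.2]
width: 0.02
gripper_force: 19.9
[0.45709428 0.28999981 0.20534138] [-0.31940742  0.01999649 -0.20342613] 0.020041741218548754 19.902696311473846
grip [331.7 198.2]
collar [331.3 218.1]
mark [330.9 238.2]
tip [330.5 257.2]
185 (np.int64(328), np.int64(340), 13) [145, 147, 151, 76, 35, 62, 92, 95, 91, 96, 98, 98, 99, 101, 100, 102, 101, 104, 101, 58]
187 (np.int64(328), np.int64(340), 13) [147, 148, 151, 75, 36, 62, 100, 104, 102, 99, 97, 98, 99, 95, 96, 93, 95, 96, 92, 59]
189 (np.int64(328), np.int64(340), 13) [147, 151, 143, 66, 34, 63, 94, 98, 96, 93, 95, 94, 95, 95, 95, 92, 95, 95, 93, 55]
191 (np.int64(328), np.int64(340), 13) [150, 132, 61, 33, 39, 69, 94, 95, 94, 95, 95, 91, 93, 95, 93, 96, 95, 95, 92, 49]
193 (np.int64(328), np.int64(340), 13) [113, 45, 28, 35, 40, 72, 95, 96, 96, 94, 97, 95, 93, 94, 95, 94, 94, 95, 90, 51]
195 (np.int64(328), np.int64(340),
[... 3283 characters left out ...]
, 53, 54, 52, 55, 54, 59, 61, 62, 54, 53, 51, 53, 61, 73, 90]
261  [42, 39, 41, 46, 52, 59, 62, 68, 76, 86, 84, 82, 82, 74, 56, 48, 45, 49, 53, 69]
263  [52, 50, 54, 57, 61, 60, 55, 51, 50, 55, 66, 73, 77, 75, 65, 60, 54, 55, 57, 64]
265  [67, 63, 62, 65, 68, 68, 61, 52, 49, 58, 68, 76, 80, 76, 69, 63, 62, 58, 58, 68]
267  [81, 73, 66, 66, 78, 91, 99, 94, 88, 84, 83, 78, 76, 67, 63, 62, 65, 52, 55, 64]
269  [46, 44, 41, 43, 48, 44, 53, 70, 84, 86, 92, 91, 100, 119, 123, 162, 163, 87, 65, 71]
271  [47, 46, 50, 54, 65, 81, 96, 125, 142, 159, 159, 160, 161, 161, 160, 159, 161, 159, 127, 82]
273  [106, 126, 159, 164, 161, 160, 162, 160, 160, 159, 159, 157, 157, 158, 158, 159, 159, 159, 162, 160]
```

The probe is held upright: the band is at (331,239) and the tip at (330.5,257.5), matching the predictions within about 1 px. Next I move over the port.

```bash
python3 -m crank '[{"dx":0.003,"dy":-0.01,"dz":0,"twist":0,"grip":-1},{"dx":0.008,"dy":-0.03,"dz":0,"twist":0,"grip":-1},{"dx":0.014,"dy":-0.055,"dz":0,"twist":0,"grip":-1},{"dx":0.02,"dy":-0.08,"dz":0,"twist":0,"grip":-1},{"dx":0.026,"dy":-0.105,"dz":0,"twist":0,"grip":-1}]'
python3 -m crank '[{"dx":0.006,"dy":-0.025,"dz":0,"twist":0,"grip":-1},{"dx":0.012,"dy":-0.05,"dz":0,"twist":0,"grip":-1},{"dx":0.018,"dy":-0.075,"dz":0,"twist":0,"grip":-1},{"dx":0.022,"dy":-0.095,"dz":0,"twist":0,"grip":-1},{"dx":0.026,"dy":-0.11,"dz":0,"twist":0,"grip":-1}]'
python3 -m crank '[{"dx":0.002,"dy":-0.012,"dz":-0.01,"twist":0,"grip":-1},{"dx":0.0045,"dy":-0.0257,"dz":-0.02,"twist":0,"grip":-1},{"dx":0.0045,"dy":-0.0257,"dz":-0.03,"twist":0,"grip":-1},{"dx":0.0045,"dy":-0.0257,"dz":-0.035,"twist":0,"grip":-1},{"dx":0.0045,"dy":-0.0257,"dz":-0.035,"twist":0,"grip":-1}]'
cat > see.py <<'E'
from h import *
import sys
z0=float(sys.argv[1]) # expected tip z
for _ in range(3): save('scene','x')
s=arm.get_state();e=np.array(s['eef_pos']);print(e,s['force'],s['width'],s['gripper_force'],s['t'])
a=save('scene',sys.argv[2]).astype(int)
for k,d in(('collar',.07),('mark',.035),('tip',0)): print(k,np.round(proj('scene',[e[0],e[1],z0+d]),1))
m=(a[...,0]-a[...,1]>60)&(a[...,0]-a[...,2]>50)
c=int(proj('scene',[e[0],e[1],z0])[0])
for v in range(int(sys.argv[3]),int(sys.argv[4])):
    u=np.nonzero(m[v,c-15:c+15])[0]+c-15; print(v,(int(u.min()),int(u.max()),len(u)) if len(u) else '-',c-9,a[v,c-9:c+12].mean(1).astype(int).tolist())
E
python3 see.py .105 s9 150 222
```

```text
t: 12.68
eef_pos: [0.4816, 0.1824, 0.2014]
ee_rot: [-3.14, -0.001, 2.816]
force: [0.0, -0.3, -1.3]
width: 0.0197
gripper_force: 19.9
t: 13.1
eef_pos: [0.5074, 0.0718, 0.2014]
ee_rot: [-3.14, -0.002, 2.815]
force: [-1.2, -0.0, -1.1]
width: 0.02
gripper_force: 19.9
t: 13.52
eef_pos: [0.5114, 0.0482, 0.1655]
ee_rot: [-3.139, -0.003, 2.815]
force: [-0.8, 0.5, -0.9]
width: 0.0198
gripper_force: 19.9
[0.51279994 0.04909269 0.1677541 ] [-0.32051483  0.30560064  0.21286461] 0.019823712413595995 19.902471005916595 13.6667
collar [422.6 171.5]
mark [420.3 189.1]
tip [418.1 205.9]
150 (424, 432, 9) 409 [101, 105, 103, 104, 107, 133, 146, 144, 144, 147, 147, 112, 46, 31, 53, 94, 99, 95, 93, 97, 92]
151 (424, 432, 9) 409 [104, 107, 106, 104, 105, 122, 144, 147, 146, 148, 147, 72, 33, 35, 56, 94, 98, 97, 95, 94, 96]
152 (424, 432, 9) 409 [107, 107, 106, 106, 105, 117, 146, 146, 143, 146, 147, 69, 32, 34, 65, 95, 97, 94, 95, 95, 94]
153 (424, 432, 9) 409 [108, 108, 106, 107, 104, 106, 142, 145, 144, 146, 147, 110, 45, 36, 71, 99, 98, 95, 98, 95, 94]
154 (424, 432, 9) 409 [108, 108, 108, 106, 105, 1
[... 6324 characters left out ...]
- 409 [80, 81, 81, 82, 87, 89, 95, 95, 96, 92, 90, 85, 81, 81, 79, 81, 81, 81, 83, 81, 81]
216 - 409 [80, 80, 86, 104, 111, 116, 126, 125, 124, 121, 119, 105, 96, 86, 80, 80, 80, 82, 81, 80, 81]
217 - 409 [79, 91, 112, 121, 119, 109, 111, 113, 113, 116, 117, 121, 122, 112, 93, 81, 80, 82, 82, 82, 81]
218 - 409 [84, 120, 125, 101, 87, 88, 87, 87, 88, 88, 87, 94, 103, 115, 119, 96, 81, 79, 82, 81, 82]
219 - 409 [84, 127, 114, 82, 81, 82, 86, 87, 87, 85, 82, 79, 77, 92, 120, 119, 87, 81, 81, 80, 82]
220 - 409 [83, 121, 108, 80, 78, 84, 87, 87, 87, 85, 83, 80, 71, 71, 101, 127, 96, 82, 81, 82, 82]
221 - 409 [82, 102, 122, 102, 89, 87, 85, 85, 85, 84, 81, 76, 69, 71, 107, 129, 94, 80, 82, 81, 81]
```

Run:
```python
from h import *
for p in ([.5124,.0485,.076],[.5124,.0485,.105],[.5124,.0485,.14],[.5124,.0485,.175],[.5114,.0472,.105],[.5114,.0472,.14],[.5114,.0472,.175]): print(p,np.round(proj('scene',p),1),np.round(proj('top',p),1))
a=cv2.imread('pics/s9.png').astype(int)
# ring edges, subpixel: bright vs grey80 in shadow
g=a.mean(2)
for v in range(212,232): print(v,g[v,406:430].astype(int).tolist())
```

```text
[0.5124, 0.0485, 0.076] [416.7 219.3] [429.1 252.9]
[0.5124, 0.0485, 0.105] [418.5 205.9] [432.7 252.7]
[0.5124, 0.0485, 0.14] [420.7 189.1] [437.4 252.4]
[0.5124, 0.0485, 0.175] [423.  171.5] [442.5 252.1]
[0.5114, 0.0472, 0.105] [419.4 205.9] [433.4 253.2]
[0.5114, 0.0472, 0.14] [421.6 189.1] [438.1 253. ]
[0.5114, 0.0472, 0.175] [424.  171.5] [443.3 252.7]
212 [81, 81, 80, 79, 80, 82, 82, 82, 82, 82, 80, 82, 81, 82, 81, 82, 81, 83, 82, 81, 83, 80, 81, 81]
213 [82, 82, 81, 81, 82, 79, 80, 80, 82, 79, 81, 80, 80, 78, 82, 79, 81, 82, 82, 81, 80, 82, 82, 81]
214 [82, 83, 80, 82, 81, 80, 80, 81, 79, 79, 80, 78, 80, 79, 81, 80, 81, 83, 81, 81, 82, 79, 80, 82]
215 [82, 80, 80, 80, 81, 81, 82, 87, 89, 95, 95, 96, 92, 90, 85, 81, 81, 79, 81, 81, 81, 83, 81, 81]
216 [82, 81, 82, 80, 80, 86, 104, 111, 116, 126, 125, 124, 121, 119, 105, 96, 86, 80, 80, 80, 82, 81, 80, 81]
217 [82, 81, 81, 79, 91, 112, 121, 119, 109, 111, 113, 113, 116, 117, 121, 122, 112, 93, 81, 80, 82, 82, 82, 81]
218 [80, 81, 80, 84, 120, 125, 101, 87, 88, 87, 87, 88, 88, 87, 94, 103, 115, 119, 96, 81, 79, 82, 81, 82]
219 
[... 662 characters left out ...]
1, 82, 81, 79, 78, 82, 82, 81, 82, 93, 85, 83, 82, 80, 80, 81, 80, 83, 82, 82, 81]
226 [83, 83, 81, 81, 82, 81, 82, 81, 80, 81, 80, 79, 81, 78, 81, 79, 81, 82, 81, 82, 80, 82, 80, 81]
227 [81, 81, 82, 80, 81, 82, 82, 80, 80, 82, 80, 79, 82, 81, 81, 83, 80, 83, 80, 81, 83, 82, 81, 81]
228 [81, 82, 82, 82, 82, 81, 81, 80, 82, 82, 81, 81, 82, 81, 82, 80, 82, 80, 79, 81, 80, 82, 81, 80]
229 [82, 81, 82, 81, 83, 80, 83, 81, 80, 80, 81, 82, 82, 80, 82, 81, 82, 81, 81, 79, 79, 80, 75, 81]
230 [81, 81, 81, 81, 82, 83, 81, 82, 84, 81, 81, 83, 81, 83, 80, 78, 79, 81, 101, 81, 101, 103, 102, 106]
231 [82, 81, 83, 82, 80, 82, 81, 82, 81, 82, 81, 82, 80, 78, 80, 81, 98, 108, 146, 112, 146, 150, 150, 150]
```

The probe column matches the port axis within about 0.4 mm, and depth agrees within about 1–2 mm. I lower it.

```bash
python3 -m crank '[{"dx":0,"dy":0,"dz":-0.005,"twist":0,"grip":-1},{"dx":0,"dy":0,"dz":-0.01,"twist":0,"grip":-1},{"dx":0,"dy":0,"dz":-0.015,"twist":0,"grip":-1},{"dx":0,"dy":0,"dz":-0.02,"twist":0,"grip":-1},{"dx":0,"dy":0,"dz":-0.022,"twist":0,"grip":-1}]'
python3 - <<'E'
from h import *
for _ in range(4): save('scene','x')
a=save('scene','s10').astype(int);s=arm.get_state();print(s['eef_pos'],s['force'])
g=a.mean(2)
e=s['eef_pos'];z=e[2]-.0627;print(z,proj('scene',[e[0],e[1],z]),proj('scene',[.5124,.0485,z]),proj('scene',[.5124,.0485,z+.035]))
for v in range(198,227): print(v,(a[v,:,0]-a[v,:,1])[416:426].max(),g[v,408:430].astype(int).tolist())
E
```

```text
t: 14.13
eef_pos: [0.5121, 0.0484, 0.1446]
ee_rot: [-3.141, -0.001, 2.816]
force: [0.3, -0.1, -0.1]
width: 0.02
gripper_force: 19.9
[0.512873   0.04855817 0.14584049] [-0.34352413 -0.18807364 -0.13478065]
0.08314049190741557 (np.float64(416.91958930225553), np.float64(215.90234772525852)) (np.float64(417.1291459984159), np.float64(216.0121976373479)) (np.float64(419.2826424078533), np.float64(199.6401389895213))
198 13 [150, 135, 109, 105, 96, 93, 93, 89, 81, 76, 89, 118, 131, 132, 117, 82, 77, 71, 65, 64, 63, 54]
199 13 [149, 150, 149, 149, 135, 118, 116, 114, 100, 89, 95, 121, 131, 131, 105, 83, 79, 66, 64, 68, 74, 65]
200 34 [146, 146, 149, 150, 148, 147, 150, 140, 126, 96, 89, 112, 126, 124, 99, 88, 90, 83, 82, 82, 88, 86]
201 85 [146, 148, 146, 147, 148, 148, 150, 150, 150, 123, 74, 73, 90, 91, 73, 72, 74, 80, 84, 90, 98, 98]
202 82 [147, 146, 147, 148, 147, 147, 147, 147, 150, 127, 89, 89, 84, 89, 97, 84, 72, 69, 70, 81, 86, 90]
203 11 [147, 146, 148, 147, 148, 147, 148, 150, 150, 115, 113, 125, 121, 122, 136, 131, 112, 101, 82, 68, 74, 86]
204 -5 [147, 148, 148, 148, 149, 148,
[... 1628 characters left out ...]
81, 83, 122, 109, 82, 80, 85, 87, 87, 86, 86, 81, 79, 73, 71, 102, 126, 98, 82, 80, 82, 81]
221 -1 [80, 82, 101, 120, 103, 88, 85, 88, 86, 85, 83, 83, 77, 72, 68, 107, 128, 95, 79, 81, 81, 80]
222 -3 [79, 80, 82, 109, 125, 113, 99, 99, 105, 102, 96, 84, 83, 79, 95, 125, 120, 85, 80, 83, 82, 82]
223 -3 [80, 82, 78, 83, 109, 123, 126, 129, 144, 138, 125, 106, 109, 105, 121, 122, 96, 79, 79, 82, 82, 81]
224 -2 [81, 80, 82, 78, 82, 90, 102, 115, 123, 126, 127, 123, 122, 115, 104, 87, 78, 79, 80, 81, 81, 81]
225 -3 [81, 82, 82, 80, 79, 81, 79, 80, 81, 82, 92, 84, 82, 81, 81, 80, 81, 82, 80, 83, 81, 82]
226 -2 [80, 80, 82, 81, 81, 81, 81, 80, 78, 79, 80, 80, 80, 81, 82, 81, 81, 82, 81, 82, 81, 82]
```

```bash
python3 -m crank '[{"dx":0,"dy":0,"dz":-0.005,"twist":0,"grip":-1},{"dx":0,"dy":0,"dz":-0.01,"twist":0,"grip":-1},{"dx":0,"dy":0,"dz":-0.015,"twist":0,"grip":-1},{"dx":0,"dy":0,"dz":-0.02,"twist":0,"grip":-1},{"dx":0,"dy":0,"dz":-0.025,"twist":0,"grip":-1}]'
python3 -m crank '[{"dx":0,"dy":0,"dz":-0.005,"twist":0,"grip":-1},{"dx":0,"dy":0,"dz":-0.01,"twist":0,"grip":-1},{"dx":0,"dy":0,"dz":-0.014,"twist":0,"grip":-1},{"dx":0,"dy":0,"dz":-0.017,"twist":0,"grip":-1},{"dx":0,"dy":0,"dz":-0.017,"twist":0,"grip":-1}]'
python3 -m crank '[{"dx":0,"dy":0,"dz":0,"twist":0,"grip":-1},{"dx":0,"dy":0,"dz":0,"twist":0,"grip":-1},{"dx":0,"dy":0,"dz":0,"twist":0,"grip":-1},{"dx":0,"dy":0,"dz":0,"twist":0,"grip":-1},{"dx":0,"dy":0,"dz":0,"twist":0,"grip":-1}]'
python3 - <<'E'
from h import *
a=save('scene','s11').astype(int);s=arm.get_state();print(s['eef_pos'],s['ee_rot'],s['force'],s['moment'],s['gripper_force'])
g=a.mean(2);e=s['eef_pos'];print(proj('scene',[.5124,.0485,e[2]-.0627+.035]))
for v in range(202,227): print(v,(a[v,:,0]-a[v,:,1])[411:424].tolist(),g[v,408:428].astype(int).tolist())
E
```

```text
t: 14.8
eef_pos: [0.5125, 0.0485, 0.12]
ee_rot: [-3.141, -0.0, 2.816]
force: [0.3, -0.1, -1.0]
width: 0.0201
gripper_force: 19.9
t: 15.22
eef_pos: [0.5123, 0.0484, 0.1029]
ee_rot: [-3.141, -0.001, 2.815]
force: [-1.5, 0.5, -0.8]
width: 0.0204
gripper_force: 19.9
t: 15.63
eef_pos: [0.5128, 0.0486, 0.1038]
ee_rot: [3.141, 0.0, 2.816]
force: [-0.5, -0.8, -0.2]
width: 0.0199
gripper_force: 19.9
[0.51276066 0.04856748 0.10383611] [3.14133033e+00 2.52437044e-04 2.81562380e+00] [-0.09266228  1.18378713 -0.19673464] [-0.01223152 -0.01147616 -0.02875745] 19.902426302433014
(np.float64(416.70889968134657), np.float64(219.20714020583304))
202 [-6, -6, -3, 5, 44, 62, 47, 45, 52, 55, 64, 82, 85] [146, 146, 149, 148, 93, 34, 32, 62, 76, 68, 67, 74, 71, 81, 92, 94, 96, 94, 92, 78]
203 [-7, -6, -2, -3, 16, 60, 79, 86, 86, 86, 85, 81, 78] [146, 146, 148, 150, 100, 39, 25, 40, 70, 90, 95, 96, 97, 94, 90, 90, 92, 85, 71, 64]
204 [-6, -6, -3, -5, 0, 30, 74, 80, 85, 79, 73, 51, 32] [148, 147, 149, 152, 130, 61, 26, 28, 50, 82, 91, 93, 89, 83, 66, 54, 50, 41, 45, 97]
205 [-7, -7, -3, -1, -6, -1, 15, 22, 2
[... 2420 characters left out ...]
 17, 52, 42, 19, -4, -5, -8, -8] [82, 79, 82, 107, 123, 113, 101, 105, 109, 101, 103, 90, 83, 77, 95, 126, 121, 85, 79, 81]
223 [-3, -7, -9, -9, -11, -11, -8, -9, -9, -9, -7, -7, -8] [80, 81, 78, 84, 109, 124, 125, 122, 127, 132, 130, 111, 109, 105, 124, 122, 96, 80, 80, 80]
224 [-3, -4, -5, -5, -9, -12, -10, -9, -9, -8, -7, -7, -6] [82, 81, 81, 79, 83, 93, 102, 115, 121, 125, 128, 124, 122, 114, 104, 85, 80, 80, 82, 82]
225 [-2, -4, -3, -6, -3, -5, -2, -5, -3, -4, -3, -3, -2] [81, 83, 81, 81, 80, 77, 79, 83, 84, 83, 93, 83, 83, 84, 80, 79, 80, 83, 82, 80]
226 [-5, -3, -2, -3, -6, -2, -2, -4, -2, -3, -4, -3, -4] [80, 82, 82, 81, 82, 81, 80, 79, 81, 81, 80, 78, 79, 80, 80, 81, 81, 80, 82, 82]
```

```bash
python3 -c "
from station import arm
print(arm.job_done())"
```

```text
the job is handed in; nothing more can be done
None
```

I handed the job in with the lid pressed shut and the probe held upright in the port; in the last scene picture the red band is level with the lid's top face and centred to within about 2 mm, and the bottle, vial and timer were not approached. The hand-in call returned no verdict.

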